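# Stand the torch and the solder pump in the divided bench caddy

## Robot

A 6-joint arm with a two-finger parallel gripper is mounted at the origin on a cart in front of the work surface, level with it; the furniture and walls round the work are solid. World frame = base frame: x ahead of the robot, y to its left, z up, the work surface at z = 0. Lengths are in m, angles in rad, forces in N, time in s.
With the tool pointing down it reaches from about 0.3 to 0.875 m from the base axis. Payload 6.4 kg.
Tool frame: the origin (TCP) lies on the centre line of the jaws, within the pads' length; the fingertips stand 11 mm ahead of it and the grasp point (between the pads) lies 8 mm behind it; x points along the fingers, y is the direction in which the jaws open and shut, and the axes are right-handed (so a half turn about x gives the same grasp; the last joint's range is limited). The gripper opens to 85 mm and grips with 20 to 120 N. Pads are 22 mm wide; open, the fingers measure 114 mm over their backs; the gripper's body (76 mm by 85 mm) begins 54 mm behind the grasp point. The pads swing forward as they close: fully open they stand 13 mm farther back than shut.
Start: joints at [-1.514, 0.181, 1.607, -0, 1.354, -0.206], TCP at [0.149, -0.555, 0.242] pointing down, gripper open.
Joint ranges: [-2.99, 2.99], [-0.89, 2.07], [0.3, 2.58], [-1.14, 4.28], [0, 2.63], [-3.12, 3.12]. Speed limits (rad/s): [2.57, 2.57, 3.01, 3.14, 3.14, 3.14].

## Interface

Orientations are given as a unit quaternion [w, x, y, z].
In Python, from bench import ctrl, camera, hand_in gives the robot as it stands. The module is installed in compiled form; this text tells all that it offers.
- The arm moves only by the tool drive_tool, never from a script. Its argument "increments" is a list of rows, each a list of 7 numbers: the shift along the tool's x, y, z in m, then the turn, a rotation vector about the tool's x, y, z in degrees, then the gripper's target within -1 to 1 (fully open at 1, half-way at 0, shut at -1). In form: [[dx, dy, dz, rx, ry, rz, claw], ...]. A call has 1 to 10 rows; each row shifts and turns the commanded pose from where the row before left it, along the tool's axes as they then stand; what a row does not reach is not made up. A row lasts 1/8 s, in which the tool goes at most 62.5 mm and 10.7 degrees, less where a joint would pass 70% of its speed; a pose out of reach is approached as far as the arm can. A call is refused whole if a number of a shift passes 0.0625 or a number of a turn 10.7, either way. A call with a gripper value outside its range is refused whole. The fingers move at their own pace and stop on an object; the grip force is fixed at half the most. Time passes only in rows, so rows that do not move let the fingers close. It gives the time, the measured TCP pose, the force and the opening at its end, in the units of the state.
- ctrl.get_obs(): the state, without advancing time (a new reading comes with each control period).
- camera(name): name is "side" or "top" or "wrist"; returns a dict with "img" (480x640x3 uint8, red, green, blue), "depth" (480x640 float32, m along the optical axis (not along the pixel's ray), 0 where there is no reading), "fx", "fy", "cx", "cy" (pixels), "world_from_camera" (4x4, takes a point from camera to world coordinates); the wrist camera has in their place "hand_eye" (4x4, takes a point from camera to tool coordinates, whose origin is the TCP and whose axes are the tool frame's). Camera axes: x right, y down, z forward; pixel columns grow to the right and rows downward; lengths in m; the calibration is good to about 2 mm. A picture is of the moment at which its call begins: read the wrist's pose just before it.
- hand_in(): hands the job in, once; it reports no verdict.
The state is a dict: "time_s": time; "q": joint angles; "dq": joint speeds; "joint_efforts": joint torques, N m; "eef_pos": TCP position; "eef_rot": TCP orientation; "wrist_force": force on the tool from outside, world axes, zero at the start; "torque": the same for the moment, N m; "opening": opening from 0.0 (shut) to 1.0 (fully open).
Only numpy, scipy, OpenCV 4.12 (cv2) and the standard library are available. Lean on these libraries where they do the work, as an engineer would, in place of code of your own. Each camera call takes 0.05 s, during which the arm holds its last target.

## Task

Put the torch and the solder pump away in the divided caddy: stand each upright in an empty compartment of its own, the torch with its wide lamp end up and the pump with its pointed nozzle down. Lower each one right down to the compartment's floor before you let go rather than dropping it in. Leave the relay standing in the middle compartment, and leave the tin of brass wool and the heatsink where they are.

Things in the scene. Friction and masses are not known exactly. Their poses are not given: they have to be found in the camera images.
- riser: Fixed plywood board on legs standing over the scrap on the desk, 330 x 780 mm, its top 105 mm above the desk (z = 0.105). All the work is on it. Origin under its centre, on the desk.
- caddy: Fixed open-topped aluminium caddy on the board, 56 x 160 x 44 mm. Origin at the centre of its underside, z up; its three compartments stand in a row along its y axis. Each compartment is 48 x 48 mm inside and 40 mm deep; walls and dividers are 4 mm thick with rounded tops 44 mm above the board, the floor is 4 mm thick.
- compartment_left (a point): Empty compartment at the caddy's +y end: centre of its floor, 4 mm above the board, 52 mm from the caddy's centre; axes as the caddy's.
- compartment_middle (a point): Middle compartment, taken by the relay: centre of its floor.
- compartment_right (a point): Empty compartment at the caddy's -y end: centre of its floor, 4 mm above the board, 52 mm from the caddy's centre; axes as the caddy's.
- torch_center (a point): Small black metal torch lying on the board, 98 mm long, 29 mm wide to the fingers all along, 29 mm high, about 90 g (varies): its centre, 14.5 mm above the board as it lies. -y runs along it towards the wide lamp end (which lies within about 20 degrees of pointing to the robot's left), z is up.
- torch_foot (a point): Centre of the torch's plain tail end, 49 mm from its centre along +y: the flat end to stand it on. Axes as torch_center.
- pump_center (a point): Blue-green solder pump lying on the board, 174 mm long, barrel 19 mm wide and 19 mm high, about 60 g (varies): the point half-way along it, 9.5 mm above the board as it lies. +y runs along it towards the plunger (which lies within about 20 degrees of pointing to the robot's left), z up. It can be gripped from 87 mm behind this point (-y) to 65 mm ahead (+y); the thin plunger rod beyond cannot.
- pump_foot (a point): The pump's nozzle tip, 87 mm from pump_center along -y: the end to stand it on (it stands as if flat, 19 mm square). Axes as pump_center.
- relay_center (a point): Clear-cased relay, 29 x 23 x 37 mm, loose, standing in the middle compartment: its centre; its top is below the caddy's rim. To be left alone.
- wool_tin: Open round metal tin of brass wool, 67 mm across and 31 mm high, loose on the board beyond the caddy: centre of its underside. To be left alone.
- heatsink: Black finned heatsink, 44 x 60 x 29 mm, loose on the board to the right of the caddy: centre of its underside. To be left alone.

How it is judged:
At the end, for the whole second after the job is handed in: Torch and pump are released and at rest, one in the left and one in the right compartment: each foot within 25 mm of the compartment's centre along both caddy axes (inside its walls) and at most 15 mm above its floor, lamp end up and nozzle down, leaning at most 0.6 rad ((((x of torch_foot in the frame of compartment_left between -0.025 and 0.025 m and y of torch_foot in the frame of compartment_left between -0.025 and 0.025 m and z of torch_foot in the frame of compartment_left below 0.015 m and angle between torch_foot's own y axis and vertical above 2.5416 rad) and (x of pump_foot in the frame of compartment_right between -0.025 and 0.025 m and y of pump_foot in the frame of compartment_right between -0.025 and 0.025 m and z of pump_foot in the frame of compartment_right below 0.015 m and angle between pump_foot's own y axis and vertical below 0.6 rad)) or ((x of torch_foot in the frame of compartment_right between -0.025 and 0.025 m and y of torch_foot in the frame of compartment_right between -0.025 and 0.025 m and z of torch_foot in the frame of compartment_right below 0.015 m and angle between torch_foot's own y axis and vertical above 2.5416 rad) and (x of pump_foot in the frame of compartment_left between -0.025 and 0.025 m and y of pump_foot in the frame of compartment_left between -0.025 and 0.025 m and z of pump_foot in the frame of compartment_left below 0.015 m and angle between pump_foot's own y axis and vertical below 0.6 rad))) and linear speed of each of torch, pump below 0.03 m/s); the robot touches nothing.
It fails at once if the torch was dropped (moving faster than 0.6 m/s out of the fingers) (contact force between the fingers and torch below 0.05 N and linear speed of torch above 0.6 m/s).
It fails at once if the pump was dropped (moving faster than 0.6 m/s out of the fingers) (contact force between the fingers and pump below 0.05 N and linear speed of pump above 0.6 m/s).
It fails at once if the relay was tipped or taken out of the middle compartment (horizontal distance between relay_center and compartment_middle above 0.03 m or z of relay_center in the frame of compartment_middle above 0.035 m or angle between relay_center's own z axis and vertical above 0.5 rad).
It fails at once if the tin of brass wool was moved more than 20 mm (distance of wool_tin from where it was at the start of the episode above 0.02 m).
It fails at once if the heatsink was moved more than 20 mm (distance of heatsink from where it was at the start of the episode above 0.02 m).
It also fails if it takes over 64 s, if anything falls off the work surface, if the arm or the gripper's body presses on something with over 40 N, if the wrist force passes 120 N, or if a joint passes its speed limit or range.

## Working session

There is one attempt and no reset: what is moved stays moved. The work goes in short steps, Python scripts to look and compute and a tool call to move; the robot and the scene stay as the last step left them, time stands still between calls to the robot, and variables do not carry over. Pictures are saved under pics/ and viewed, and the job is handed in when it is done.

Besides the shell and the picture viewer there is one more tool, called by a JSON object that holds its "name" and its "arguments". drive_tool: Moves the arm, as the interface text tells. Its arguments: {"type":"object","properties":{"increments":{"type":"array","items":{"type":"array","items":{"type":"number"}}}},"required":["increments"]}

```bash
mkdir -p pics; ls
cat > h.py <<'E'
import numpy as np, cv2
from bench import ctrl, camera
from scipy.spatial.transform import Rotation as R
def snap(n,f):
    o=ctrl.get_obs(); c=camera(n); cv2.imwrite('pics/'+f,c['img'][:,:,::-1])
    if n=='wrist':
        T=np.eye(4);T[:3,:3]=R.from_quat(np.r_[o['eef_rot'][1:],o['eef_rot'][0]]).as_matrix();T[:3,3]=o['eef_pos']
        c['world_from_camera']=T@c['hand_eye']
    return c
def ray(c,u,v,z):
    T=c['world_from_camera'];d=T[:3,:3]@np.array([(u-c['cx'])/c['fx'],(v-c['cy'])/c['fy'],1]);o=T[:3,3]
    return o+d*(z-o[2])/d[2]
def cloud(c):
    v,u=np.mgrid[:480,:640];Z=c['depth'];P=np.stack([(u-c['cx'])/c['fx']*Z,(v-c['cy'])/c['fy']*Z,Z],-1)
    T=c['world_from_camera'];W=P@T[:3,:3].T+T[:3,3];W[Z==0]=np.nan;return W
def toolR():
    q=ctrl.get_obs()['eef_rot'];return R.from_quat(np.r_[q[1:],q[0]]).as_matrix()
E
python3 - <<'E'
from h import *
np.set_printoptions(precision=4,suppress=True)
for n in ['side','top','wrist']:
    c=snap(n,n+'0.png');print(n,c['fx'],c['world_from_camera'])
o=ctrl.get_obs();print(o);print(toolR())
E
```

```text
pics
side 435.9534285361596 [[-0.9589 -0.1465  0.2432  0.2984]
 [-0.2829  0.5642 -0.7756  0.6298]
 [-0.0235 -0.8125 -0.5825  0.6407]
 [ 0.      0.      0.      1.    ]]
top 583.5387149155817 [[ 0.0016 -0.9864  0.1641  0.3425]
 [-0.9994 -0.0071 -0.0328 -0.0562]
 [ 0.0335 -0.164  -0.9859  1.1615]
 [ 0.      0.      0.      1.    ]]
wrist 336.4851446302028 [[ 0.2599 -0.9234 -0.2825  0.2204]
 [-0.9656 -0.2489 -0.0745 -0.5363]
 [-0.0015  0.2922 -0.9564  0.3727]
 [ 0.      0.      0.      1.    ]]
{'time_s': 0.15, 'q': array([-1.5143,  0.1814,  1.6078, -0.    ,  1.3538, -0.2063]), 'dq': array([ 0.0016, -0.0017, -0.003 ,  0.0002, -0.0005,  0.0007]), 'joint_efforts': array([  0.0006, -44.5262, -35.1693,  -0.0003,   0.0058,   0.    ]), 'eef_pos': array([ 0.1494, -0.5548,  0.2416]), 'eef_rot': array([ 0.0922,  0.701 ,  0.0931, -0.701 ]), 'wrist_force': array([ 0.8624,  0.7683, -0.4401]), 'torque': array([-0.0028,  0.0243, -0.0352]), 'opening': 0.997278901650785}
[[-0.0001  0.2598 -0.9657]
 [ 0.0014 -0.9657 -0.2598]
 [-1.     -0.0013 -0.0003]]
```

View pics/top0.png

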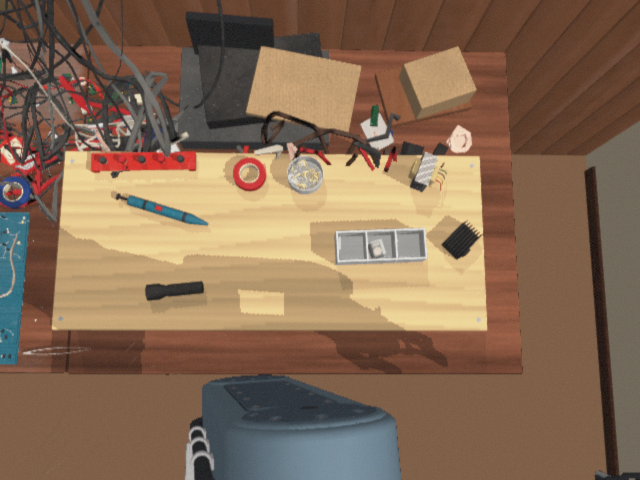

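View pics/side0.png

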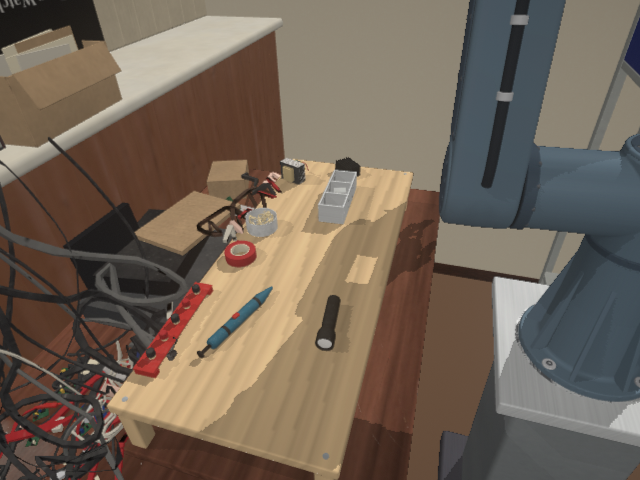

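The top picture shows the torch at about (175,290) with its lamp at the left, and the pump from its plunger at (113,195) to its nozzle at (207,223). The caddy is at (381,246) with the relay in the middle compartment. The tin is at (305,174) and the heatsink at (462,240).

Run:
```python
from h import *
np.set_printoptions(precision=4,suppress=True)
c=snap('top','top1.png');im=c['img'];hsv=cv2.cvtColor(im,cv2.COLOR_RGB2HSV);W=cloud(c)
def big(m):
    n,l,s,_=cv2.connectedComponentsWithStats(m.astype(np.uint8));i=1+np.argmax(s[1:,4]);return l==i,s[i]
roi=np.zeros((480,640),bool)
def box(x0,x1,y0,y1):
    r=np.zeros((480,640),bool);r[y0:y1,x0:x1]=1;return r
print('board z',np.nanmedian(W[300:310,300:330,2]))
# torch
m,s=big(box(135,215,275,310)&(hsv[...,2]<75));print('torch',s)
r=cv2.minAreaRect(np.argwhere(m)[:,::-1].astype(np.float32));b=cv2.boxPoints(r);print(r)
for p in b: print(p,ray(c,*p,.105+.0145))
print('ht',np.nanpercentile(W[m][:,2],[50,95,99]))
def axis(m,z):
    uv=np.argwhere(m)[:,::-1];P=np.array([ray(c,u,v,z)[:2] for u,v in uv]);mu=P.mean(0)
    w,V=np.linalg.eigh(np.cov((P-mu).T));d=V[:,1];d*=np.sign(d[1]);n=np.array([-d[1],d[0]])
    t=(P-mu)@d;s=(P-mu)@n;print('ax',d,'yaw from +y',np.degrees(np.arctan2(-d[0],d[1])),'t',t.min(),t.max(),'s',s.min(),s.max(),'c',mu+d*(t.min()+t.max())/2+n*(s.min()+s.max())/2*0)
    return mu,d
axis(m,.105+.018)
teal=box(100,225,180,235)&(hsv[...,0]>80)&(hsv[...,0]<115)&(hsv[...,1]>90)
m,s=big(teal);print('pump',s);axis(m,.105+.012)
m2=box(100,225,180,235)&((hsv[...,2]<90)|teal);m2,s=big(m2);print(s);axis(m2,.105+.0095)
# caddy via depth
m=box(320,440,215,280)&(W[...,2]>.105+.036);m,s=big(m);print('caddy',s)
P=W[m];print(np.nanmin(P,0),np.nanmax(P,0),np.nanmedian(P,0))
cn=max(cv2.findContours(m.astype(np.uint8),0,1)[0],key=cv2.contourArea);r=cv2.minAreaRect(cn);print(r)
for p in cv2.boxPoints(r): print(p,ray(c,*p,.149))
cv2.imwrite('pics/topz.png',cv2.resize(im[170:320,90:500,::-1],(800,293)))
for n,(x0,x1,y0,y1) in dict(tin=(280,330,150,200),hs=(440,490,215,265),tape=(228,270,150,195)).items():
    m=box(x0,x1,y0,y1)&(W[...,2]>.115)&(W[...,2]<.2);P=W[m];print(n,P.min(0),P.max(0))
c=snap('side','s1.png');W=cloud(c);m=(W[...,2]>.145)&(W[...,2]<.16)&box(310,365,160,230);P=W[m];r=cv2.minAreaRect((P[:,:2]*1000).astype(np.float32));print('side caddy',r,cv2.boxPoints(r))
```

```text
board z 0.10403771139199813
torch [146 282  57  18 682]
((174.02474975585938, 289.7475280761719), (14.826054573059082, 56.81662368774414), 84.2894058227539)
[145.0198 285.198 ] [0.4377 0.22   0.1195]
[201.5545 279.5446] [0.4482 0.1208 0.1195]
[203.0297 294.2971] [0.422  0.1173 0.1195]
[146.495  299.9505] [0.4116 0.2161 0.1195]
ht [0.1289 0.1336 0.1357]
ax [-0.1061  0.9944] yaw from +y 6.090858902238859 t -0.05255716868218935 0.04633033162510886 s -0.013026816348263281 0.013232593642363476 c [0.4297 0.1678]
pump [145 202  39  18 277]
ax [0.2801 0.96  ] yaw from +y -16.267320990410077 t -0.03275128862452586 0.03717291332217781 s -0.008381020176708956 0.0076052352120231205 c [0.5737 0.194 ]
[116 194  91  31 618]
ax [0.2911 0.9567] yaw from +y -16.925276585174572 t -0.08357384112491208 0.08814951478894906 s -0.008392722604844225 0.007964776200273754 c [0.5758 0.199 ]
caddy [336 227  91  35 771]
[ 0.4789 -0.2776  0.141 ] [ 0.5415 -0.1171  0.1543] [ 0.5102 -0.1988  0.1475]
((380.88970947265625, 244.52261352539062), (32.052093505859375, 90.1233901977539), 87.87889862060547)
[335.2657 230.1754] [ 0.534  -0.1161  0.149 ]
[425.3274 226.8397] [ 0.5413 -0.2765  0.149 ]
[426.5137 258.8699] [ 0.4838 -0.277   0.149 ]
[336.452  262.2055] [ 0.4769 -0.118   0.149 ]
tin [ 0.6094 -0.1049  0.115 ] [ 0.691  -0.0154  0.1387]
hs [ 0.4907 -0.3816  0.115 ] [ 0.5581 -0.3142  0.1385]
tape [0.6147 0.0041 0.115 ] [0.6861 0.0701 0.1385]
side caddy ((507.7152404785156, -198.12179565429688), (55.82036590576172, 164.7176513671875), 2.494180679321289) [[ 476.2474 -117.0556]
 [ 483.4156 -281.6172]
 [ 539.183  -279.188 ]
 [ 532.0149 -114.6264]]
```

View pics/topz.png

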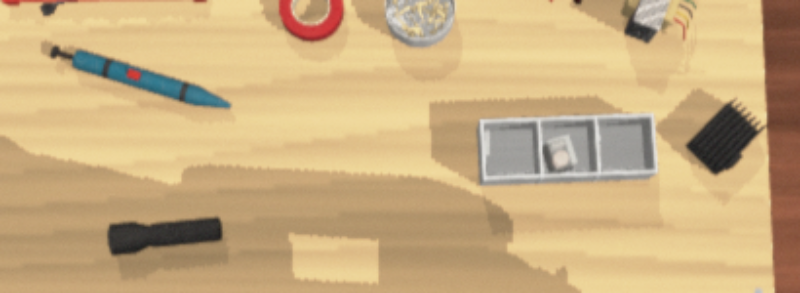

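```bash
cat >> h.py <<'E'
from scipy.spatial.transform import Slerp
np.set_printoptions(precision=4,suppress=True)
def frame(xd,yd):
    x=np.array(xd,float);x/=np.linalg.norm(x);y=np.array(yd,float);y-=x*(x@y);y/=np.linalg.norm(y)
    return np.stack([x,y,np.cross(x,y)],1)
def lie(az_d,tilt):
    """tool down, tilted so the body leans toward d; az_d=yaw of d from +y (deg). neg tilt=body leans -d"""
    a=np.radians(az_d);t=np.radians(tilt);d=np.array([-np.sin(a),np.cos(a),0])
    return frame(-np.sin(t)*d-np.cos(t)*np.array([0,0,1]),[np.cos(a),np.sin(a),0])
def plan(wps,claw,start=None):
    """wps: list of (pos,Rmat or None,nrows)"""
    o=ctrl.get_obs();p=np.array(o['eef_pos']);M=toolR()
    if start: p,M=start
    for tp,TR,n in wps:
        TR=M if TR is None else TR
        s=Slerp([0,1],R.from_matrix([M,TR]));rows=[]
        pp,MM=p,M
        for k in range(1,n+1):
            q=p+(np.array(tp)-p)*k/n;Q=s([k/n]).as_matrix()[0]
            sh=np.round(MM.T@(q-pp),4);tu=np.round(R.from_matrix(MM.T@Q).as_rotvec(degrees=True),2)
            rows.append([float(a) for a in [*sh,*tu,claw]])
            pp=pp+MM@sh;MM=MM@R.from_rotvec(tu,degrees=True).as_matrix()
        print(str(rows).replace(' ',''));p,M=pp,MM
    return p,M
def st():
    o=ctrl.get_obs();print('t',o['time_s'],'p',o['eef_pos'],'q',o['q'],'F',o['wrist_force'],'op',o['opening']);print(toolR())
E
python3 - <<'E'
from h import *
T=lie(6,25)
plan([((.5,-.2,.31),lie(-40,0),10),((.429,.19,.25),T,10)],0.1)
E
```

```text
[[-0.0068,-0.0252,-0.0431,-3.49,-0.0,0.0,0.1],[-0.0068,-0.0225,-0.0445,-3.5,-0.01,0.01,0.1],[-0.0068,-0.0197,-0.0458,-3.49,0.0,0.0,0.1],[-0.0068,-0.017,-0.047,-3.5,-0.0,0.01,0.1],[-0.0068,-0.014,-0.0479,-3.49,-0.0,0.0,0.1],[-0.0068,-0.0111,-0.0486,-3.5,-0.01,0.01,0.1],[-0.0068,-0.008,-0.0492,-3.49,0.0,0.0,0.1],[-0.0068,-0.0051,-0.0497,-3.49,-0.0,0.01,0.1],[-0.0068,-0.0021,-0.0498,-3.5,-0.0,0.0,0.1],[-0.0068,0.001,-0.0499,-3.49,-0.01,0.01,0.1]]
[[0.006,-0.0305,-0.0253,-4.53,-2.36,1.0,0.1],[0.0044,-0.0285,-0.0279,-4.52,-2.37,1.01,0.1],[0.0027,-0.0263,-0.0301,-4.53,-2.36,1.0,0.1],[0.0009,-0.0238,-0.0323,-4.52,-2.36,1.0,0.1],[-0.0007,-0.0212,-0.034,-4.53,-2.36,1.0,0.1],[-0.0026,-0.0184,-0.0355,-4.52,-2.37,1.01,0.1],[-0.0043,-0.0156,-0.0367,-4.53,-2.36,1.0,0.1],[-0.0062,-0.0125,-0.0376,-4.52,-2.36,1.0,0.1],[-0.0079,-0.0093,-0.0381,-4.53,-2.37,1.01,0.1],[-0.0096,-0.0062,-0.0385,-4.52,-2.36,1.0,0.1]]
```

{"name": "drive_tool", "arguments": {"increments": [[-0.007,-0.025,-0.043,-3.5,0,0,0.1],[-0.007,-0.022,-0.044,-3.5,0,0,0.1],[-0.007,-0.02,-0.046,-3.5,0,0,0.1],[-0.007,-0.017,-0.047,-3.5,0,0,0.1],[-0.007,-0.014,-0.048,-3.5,0,0,0.1],[-0.007,-0.011,-0.049,-3.5,0,0,0.1],[-0.007,-0.008,-0.049,-3.5,0,0,0.1],[-0.007,-0.005,-0.05,-3.5,0,0,0.1],[-0.007,-0.002,-0.05,-3.5,0,0,0.1],[-0.007,0.001,-0.05,-3.5,0,0,0.1]]}}

```text
time_s: 1.5
eef_pos: [0.5014, -0.1989, 0.3126]
eef_rot: [0.3, 0.64, 0.3, -0.64]
wrist_force: [0.4, -1.2, 0.1]
opening: 0.554
```

{"name": "drive_tool", "arguments": {"increments": [[0.006,-0.03,-0.025,-4.5,-2.4,1,0.1],[0.004,-0.029,-0.028,-4.5,-2.4,1,0.1],[0.003,-0.026,-0.03,-4.5,-2.4,1,0.1],[0.001,-0.024,-0.032,-4.5,-2.4,1,0.1],[-0.001,-0.021,-0.034,-4.5,-2.4,1,0.1],[-0.003,-0.018,-0.036,-4.5,-2.4,1,0.1],[-0.004,-0.016,-0.037,-4.5,-2.4,1,0.1],[-0.006,-0.012,-0.038,-4.5,-2.4,1,0.1],[-0.008,-0.009,-0.038,-4.5,-2.4,1,0.1],[-0.01,-0.006,-0.039,-4.5,-2.4,1,0.1]]}}

```text
time_s: 2.75
eef_pos: [0.4307, 0.1919, 0.2517]
eef_rot: [0.628, 0.357, 0.398, -0.566]
wrist_force: [0.2, 0.4, -0.7]
opening: 0.551
```

Run:
```python
from h import *
st()
c=snap('wrist','w1.png')
print('plan');T=lie(6,25)
plan([((.429,.19,.16),T,5)],0.1)
```

```text
t 2.75 p [0.4307 0.1919 0.2517] q [ 0.4339  0.0954  1.7457 -0.4196  1.4649  0.4095] F [ 0.1954  0.3804 -0.7196] op 0.5509830513930257
[[ 0.0428  0.9946  0.0944]
 [-0.4266  0.1036 -0.8985]
 [-0.9034 -0.0019  0.4288]]
plan
[[0.0168,-0.0,-0.0066,0.08,0.06,0.02,0.1],[0.0168,-0.0,-0.0067,0.08,0.07,0.03,0.1],[0.0167,-0.0001,-0.0066,0.08,0.06,0.02,0.1],[0.0168,-0.0,-0.0066,0.08,0.07,0.03,0.1],[0.0168,-0.0001,-0.0065,0.08,0.06,0.02,0.1]]
```

View pics/w1.png

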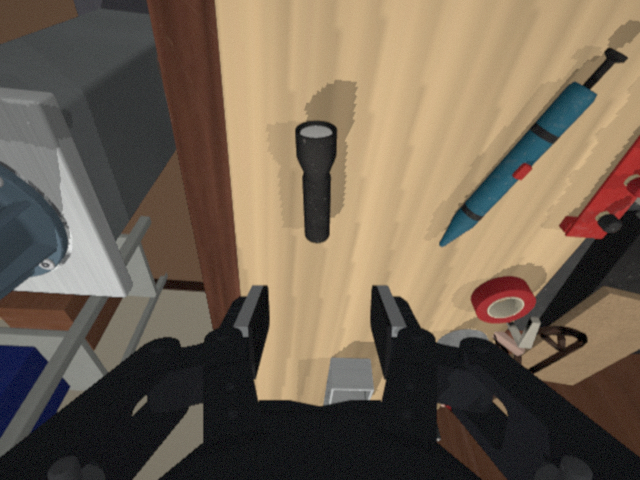

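The wrist picture shows the torch upright at columns 296 to 336, lamp at the top (316,128) and tail at (316,242), centred between the fingers. I'll check these against the top view and then descend.

Run:
```python
from h import *
c=snap('wrist','w2.png')
im=c['img'];g=cv2.cvtColor(im,cv2.COLOR_RGB2HSV)[...,2]
m=np.zeros((480,640),bool);m[110:255,285:350]=1
m&=(g<60);n,l,s,ce=cv2.connectedComponentsWithStats(m.astype(np.uint8));i=1+np.argmax(s[1:,4]);print(s[i])
for v in [140,160,190,210,230]:
    u=np.where(l[v]==i)[0];print(v,ray(c,u.min(),v,.1195),ray(c,u.max()+1,v,.1195))
print('tail',ray(c,316.5,s[i][1]+s[i][3],.1195))
T=lie(6,25)
P=plan([((.429,.191,.16),T,5)],0.1)
plan([((.429,.191,.124),T,4)],0.1,start=P)
```

```text
[ 299  128   40  119 3067]
140 [0.4113 0.2101 0.1195] [0.4388 0.2132 0.1195]
160 [0.4131 0.1948 0.1195] [0.4404 0.1979 0.1195]
190 [0.4196 0.1694 0.1195] [0.4396 0.1716 0.1195]
210 [0.4212 0.1499 0.1195] [0.4414 0.1522 0.1195]
230 [0.4239 0.1285 0.1195] [0.4443 0.1308 0.1195]
tail [0.4341 0.1093 0.1195]
[[0.0166,-0.0001,-0.0072,0.05,0.06,0.03,0.1],[0.0166,-0.0001,-0.0072,0.06,0.07,0.04,0.1],[0.0166,-0.0001,-0.0072,0.05,0.06,0.03,0.1],[0.0166,-0.0001,-0.0072,0.05,0.07,0.03,0.1],[0.0166,-0.0001,-0.0071,0.05,0.06,0.04,0.1]]
[[0.0082,-0.0,-0.0038,0.0,0.0,-0.0,0.1],[0.0081,-0.0,-0.0038,0.0,0.0,-0.0,0.1],[0.0082,-0.0,-0.0038,0.0,0.0,-0.0,0.1],[0.0081,-0.0,-0.0038,0.0,0.0,-0.0,0.1]]
```

{"name": "drive_tool", "arguments": {"increments": [[0.0166,0,-0.0072,0,0,0,0.1],[0.0166,0,-0.0072,0,0,0,0.1],[0.0166,0,-0.0072,0,0,0,0.1],[0.0166,0,-0.0072,0,0,0,0.1],[0.0166,0,-0.0072,0,0,0,0.1],[0.008,0,-0.004,0,0,0,0.1],[0.008,0,-0.004,0,0,0,0.1],[0.008,0,-0.004,0,0,0,0.1],[0.008,0,-0.004,0,0,0,0.1],[0,0,0,0,0,0,0.1]]}}

```text
time_s: 4.1
eef_pos: [0.4305, 0.1882, 0.1249]
eef_rot: [0.626, 0.358, 0.398, -0.567]
wrist_force: [0.2, 0.3, 0.5]
opening: 0.551
```

Run:
```python
from h import *
st()
snap('side','s2.png')
```

```text
t 4.1 p [0.4305 0.1882 0.1249] q [ 0.4267  0.2587  1.8421 -0.4442  1.2277  0.5159] F [0.2033 0.2544 0.4883] op 0.5505556717600105
[[ 0.0404  0.9949  0.0927]
 [-0.4262  0.1011 -0.899 ]
 [-0.9037 -0.0032  0.4281]]
```

View pics/s2.png

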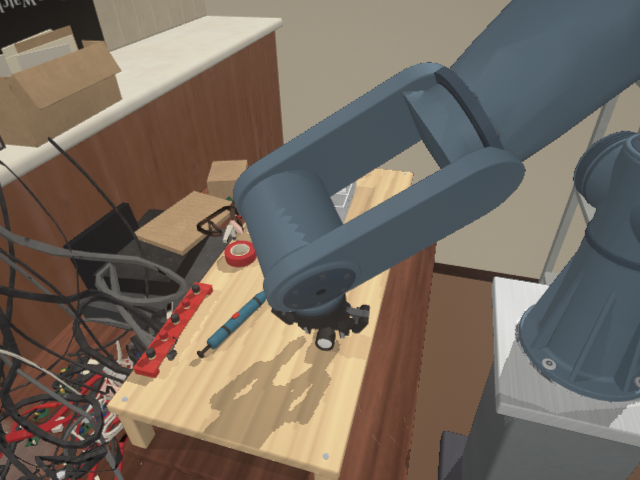

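The side picture shows the open jaws straddling the torch, with the lamp end showing at (325,342). I'll close on it.

{"name": "drive_tool", "arguments": {"increments": [[0.001,0,-0.001,0,0,0,-0.3],[0,0,0,0,0,0,-1],[0,0,0,0,0,0,-1],[0,0,0,0,0,0,-1],[0,0,0,0,0,0,-1],[0,0,0,0,0,0,-1]]}}

```text
time_s: 4.9
eef_pos: [0.4314, 0.1891, 0.1247]
eef_rot: [0.627, 0.358, 0.397, -0.566]
wrist_force: [-0.6, 2.7, 5.1]
opening: 0.323
```

Run:
```python
from h import *
st()
p=ctrl.get_obs()['eef_pos']
P=plan([(p+[0,0,.12],None,5)],-1)
# final: tool about caddy: d vertical up, tool points +y' and 25deg down
def up(az,tilt):
    a=np.radians(az);t=np.radians(tilt);d=np.array([-np.sin(a),np.cos(a),0])
    return frame(np.cos(t)*d-np.sin(t)*np.array([0,0,1]),[np.cos(a),np.sin(a),0])
# rotate about tool y by ~+90 
A=P[1];B=up(2.5,25);print(R.from_matrix(A.T@B).as_rotvec(degrees=True))
```

```text
t 4.9 p [0.4314 0.1891 0.1247] q [ 0.4276  0.2598  1.8408 -0.4444  1.2259  0.5177] F [-0.6066  2.7194  5.1238] op 0.32349467698934986
[[ 0.0426  0.9949  0.0918]
 [-0.4253  0.1012 -0.8994]
 [-0.9041 -0.0008  0.4274]]
[[-0.0217,-0.0,0.0103,-0.0,-0.0,-0.0,-1.0],[-0.0217,-0.0,0.0102,-0.0,-0.0,-0.0,-1.0],[-0.0217,-0.0001,0.0103,-0.0,-0.0,-0.0,-1.0],[-0.0217,0.0,0.0102,-0.0,-0.0,-0.0,-1.0],[-0.0217,0.0,0.0103,-0.0,-0.0,-0.0,-1.0]]
[ 3.4426 90.2757  1.2959]
```

{"name": "drive_tool", "arguments": {"increments": [[-0.0217,0,0.0103,0,0,0,-1],[-0.0217,0,0.0103,0,0,0,-1],[-0.0217,0,0.0103,0,0,0,-1],[-0.0217,0,0.0103,0,0,0,-1],[-0.0217,0,0.0103,0,0,0,-1],[-0.0217,0,0.0103,0,0,0,-1]]}}

```text
time_s: 5.65
eef_pos: [0.4306, 0.1884, 0.2682]
eef_rot: [0.626, 0.357, 0.398, -0.567]
wrist_force: [-0.1, -0.0, -0.7]
opening: 0.325
```

```bash
cat >> h.py <<'E'
def up(az,tilt):
    a=np.radians(az);t=np.radians(tilt);d=np.array([-np.sin(a),np.cos(a),0])
    return frame(np.cos(t)*d-np.sin(t)*np.array([0,0,1]),[np.cos(a),np.sin(a),0])
R0=np.array([[.0426,.9949,.0918],[-.4253,.1012,-.8994],[-.9041,-.0008,.4274]])
dt=np.array([-.105,.9945,0])
vfoot=R0.T@(np.array([.4298,.1685,.1195])-.049*dt-np.array([.4314,.1891,.1247]))
dtool=R0.T@dt
E
python3 - <<'E'
from h import *
st();print(vfoot,dtool)
A=toolR();B=up(2.5,25.2)
print(B@dtool)
tcp=np.array([.507,-.1455,.215])-B@vfoot;print('tcp goal',tcp)
plan([((.45,.09,.33),Slerp([0,1],R.from_matrix([A,B]))([.45]).as_matrix()[0],10),(tcp,B,12)],-1)
E
```

```text
t 5.65 p [0.4306 0.1884 0.2682] q [ 0.4267  0.0755  1.7322 -0.4176  1.495   0.3911] F [-0.0959 -0.0474 -0.6632] op 0.324558601109238
[[ 0.0397  0.9949  0.0927]
 [-0.4261  0.1008 -0.899 ]
 [-0.9038 -0.0038  0.428 ]]
[ 0.0343 -0.0035  0.0605] [-0.4274 -0.0038 -0.9041]
[-0.0037 -0.002   1.    ]
tcp goal [ 0.5107 -0.1507  0.2843]
[[-0.0013,0.0009,0.0117,0.15,4.06,0.07,-1.0],[-0.0021,0.001,0.0115,0.15,4.05,0.06,-1.0],[-0.003,0.001,0.0114,0.15,4.06,0.07,-1.0],[-0.0037,0.001,0.0111,0.15,4.05,0.06,-1.0],[-0.0045,0.001,0.0108,0.15,4.06,0.07,-1.0],[-0.0053,0.0011,0.0105,0.15,4.05,0.07,-1.0],[-0.006,0.0011,0.0101,0.16,4.06,0.06,-1.0],[-0.0067,0.0012,0.0096,0.15,4.05,0.07,-1.0],[-0.0073,0.0012,0.0091,0.15,4.06,0.06,-1.0],[-0.008,0.0012,0.0086,0.15,4.05,0.07,-1.0]]
[[-0.0016,0.0035,0.0207,0.15,4.13,0.07,-1.0],[-0.0032,0.0035,0.0205,0.16,4.13,0.06,-1.0],[-0.0046,0.0036,0.0202,0.15,4.13,0.07,-1.0],[-0.006,0.0037,0.0198,0.15,4.13,0.07,-1.0],[-0.0074,0.0037,0.0193,0.16,4.13,0.06,-1.0],[-0.0088,0.0038,0.0187,0.15,4.13,0.07,-1.0],[-0.0102,0.0038,0.0181,0.15,4.13,0.07,-1.0],[-0.0113,0.0039,0.0172,0.16,4.14,0.06,-1.0],[-0.0126,0.0039,0.0164,0.15,4.13,0.07,-1.0],[-0.0138,0.0041,0.0154,0.16,4.13,0.07,-1.0],[-0.0148,0.004,0.0143,0.15,4.13,0.06,-1.0],[-0.0158,0.0041,0.0133,0.15,4.13,0.07,-1.0]]
```

{"name": "drive_tool", "arguments": {"increments": [[-0.001,0.001,0.012,0.2,4,0,-1],[-0.002,0.001,0.0115,0.2,4,0,-1],[-0.003,0.001,0.0115,0.2,4,0,-1],[-0.004,0.001,0.011,0.2,4,0,-1],[-0.0045,0.001,0.011,0.2,4,0.1,-1],[-0.005,0.001,0.0105,0.2,4,0.1,-1],[-0.006,0.001,0.01,0.1,4,0.1,-1],[-0.007,0.001,0.0095,0.1,4,0.1,-1],[-0.007,0.001,0.009,0.1,4,0.1,-1],[-0.008,0.001,0.0085,0.1,4,0.1,-1]]}}

```text
time_s: 6.9
eef_pos: [0.4491, 0.0899, 0.3298]
eef_rot: [0.45, 0.542, 0.578, -0.412]
wrist_force: [0.1, 0.0, -1.2]
opening: 0.325
```

```bash
sed -i 's/^dtool=/vfoot[1]=0\ndtool=/' h.py
python3 - <<'E'
from h import *
st()
A=toolR();B=up(2.5,25.2)
tcp=np.array([.507,-.1455,.215])-B@vfoot;print('tcp goal',tcp)
plan([(tcp,B,12)],-1)
E
```

```text
t 6.9 p [0.4491 0.0899 0.3298] q [-0.2394 -0.1648  1.7997  0.2494  1.5773 -0.3213] F [ 0.1047  0.0295 -1.2395] op 0.3252200339600561
[[-0.008   0.9973  0.0735]
 [ 0.256   0.0731 -0.9639]
 [-0.9666  0.0111 -0.2559]]
tcp goal [ 0.5072 -0.1508  0.2843]
[[-0.0015,0.0033,0.0207,0.15,4.16,0.05,-1.0],[-0.003,0.0034,0.0204,0.14,4.17,0.05,-1.0],[-0.0045,0.0034,0.0203,0.15,4.16,0.05,-1.0],[-0.0059,0.0035,0.0198,0.15,4.16,0.05,-1.0],[-0.0074,0.0036,0.0193,0.14,4.17,0.06,-1.0],[-0.0087,0.0036,0.0187,0.15,4.16,0.05,-1.0],[-0.0101,0.0036,0.0181,0.15,4.16,0.05,-1.0],[-0.0113,0.0037,0.0172,0.15,4.17,0.05,-1.0],[-0.0126,0.0038,0.0164,0.14,4.16,0.05,-1.0],[-0.0137,0.0038,0.0154,0.15,4.16,0.05,-1.0],[-0.0148,0.0039,0.0144,0.15,4.17,0.05,-1.0],[-0.0158,0.0039,0.0132,0.14,4.16,0.05,-1.0]]
```

{"name": "drive_tool", "arguments": {"increments": [[-0.0015,0.003,0.0205,0.1,4.2,0,-1],[-0.003,0.0035,0.0205,0.1,4.2,0,-1],[-0.0045,0.0035,0.02,0.1,4.2,0,-1],[-0.006,0.0035,0.02,0.1,4.2,0,-1],[-0.0075,0.0035,0.0195,0.2,4.2,0.1,-1],[-0.009,0.0035,0.0185,0.2,4.2,0.1,-1],[-0.01,0.0035,0.018,0.2,4.2,0.1,-1],[-0.0115,0.004,0.017,0.2,4.1,0.1,-1],[-0.0125,0.004,0.0165,0.1,4.1,0.1,-1]]}}

```text
time_s: 8.02
eef_pos: [0.4934, -0.0908, 0.296]
eef_rot: [0.235, 0.654, 0.685, -0.22]
wrist_force: [0.2, -0.0, -0.7]
opening: 0.321
```

Run:
```python
from h import *
st()
A=toolR();B=up(2.5,25.2)
tcp=np.array([.507,-.1455,.215])-B@vfoot;print('tcp goal',tcp)
plan([(tcp,B,4)],-1)
```

```text
t 8.025 p [ 0.4934 -0.0908  0.296 ] q [-0.7817  0.3118  1.5874  0.6121  1.9346 -0.8209] F [ 0.2004 -0.0004 -0.683 ] op 0.3205042306767364
[[-0.0359  0.9988  0.0335]
 [ 0.7922  0.0489 -0.6083]
 [-0.6092  0.0047 -0.793 ]]
tcp goal [ 0.5072 -0.1508  0.2843]
[[-0.0102,0.0027,0.0116,0.1,3.08,0.03,-1.0],[-0.0109,0.0027,0.011,0.09,3.09,0.03,-1.0],[-0.0114,0.0028,0.0103,0.1,3.08,0.03,-1.0],[-0.0119,0.0028,0.0098,0.1,3.08,0.03,-1.0]]
```

{"name": "drive_tool", "arguments": {"increments": [[-0.01,0.003,0.0115,0.1,3.1,0,-1],[-0.011,0.003,0.011,0.1,3.1,0,-1],[-0.0115,0.003,0.0105,0.1,3.1,0,-1],[-0.012,0.003,0.01,0.1,3.1,0,-1],[0,0,0,0,0,0,-1]]}}

```text
time_s: 8.65
eef_pos: [0.5082, -0.151, 0.2831]
eef_rot: [0.156, 0.674, 0.705, -0.152]
wrist_force: [-0.6, 0.2, -1.1]
opening: 0.328
```

Run:
```python
from h import *
st();o=ctrl.get_obs();M=toolR();print('foot est',o['eef_pos']+M@vfoot,'d',M@dtool)
snap('side','s3.png');snap('wrist','w3.png');snap('top','t3.png')
a=[cv2.imread('pics/'+f) for f in('s3.png','t3.png')]
cv2.imwrite('pics/m3.png',cv2.resize(np.hstack(a),(800,300)))
b=np.hstack([cv2.resize(a[0][120:270,260:460],(400,300)),cv2.resize(a[1][180:300,320:480],(400,300))]);cv2.imwrite('pics/n3.png',b)
```

```text
t 8.65 p [ 0.5082 -0.151   0.2831] q [-0.8648  0.533   1.4326  0.6938  2.0901 -0.857 ] F [-0.6246  0.2214 -1.1067] op 0.3277806716667826
[[-0.0412  0.999   0.0161]
 [ 0.9041  0.0441 -0.425 ]
 [-0.4253 -0.003  -0.9051]]
foot est [ 0.5077 -0.1457  0.2138] d [-0.0007 -0.0024  1.    ]
```

View pics/m3.png

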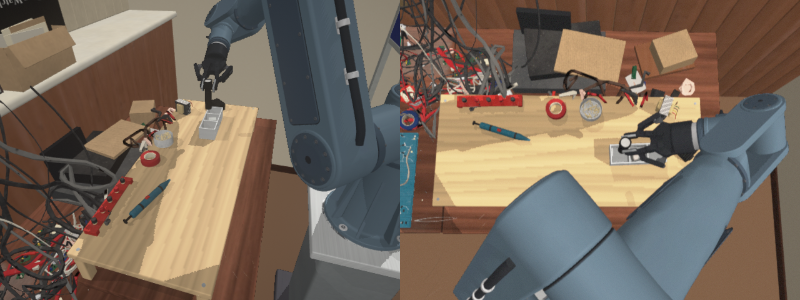

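View pics/w3.png

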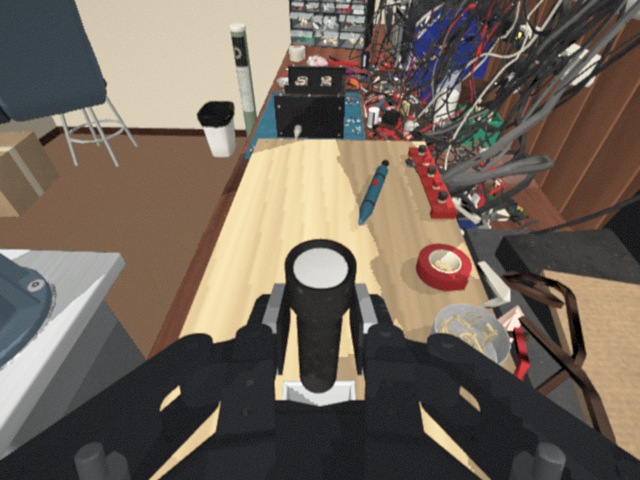

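The wrist picture shows the torch upright between the fingers, lamp at (321,268) and foot at about (319,390), above the left compartment at (320,392). I'll check the foot and the lamp in the pictures.

Run:
```python
from h import *
c=snap('wrist','w4.png');print('w foot',ray(c,319,383,.2138),'lamp',ray(c,321,268,.3118))
g=cv2.cvtColor(c['img'],cv2.COLOR_RGB2HSV)[...,2]
for v in (330,350,370,385):
    r=np.where(g[v,285:355]<60)[0]+285; print(v,r.min(),r.max())
c=snap('top','t4.png');print('t lamp',ray(c,(626-400)*1.6,144*1.6,.3118))
c=snap('side','s4.png');cv2.imwrite('pics/s4z.png',cv2.resize(c['img'][110:260,280:430,::-1],(600,600)))
```

```text
w foot [ 0.5072 -0.15    0.2138] lamp [ 0.508  -0.1492  0.3118]
330 285 354
350 299 337
370 300 335
385 305 331
t lamp [ 0.5032 -0.1456  0.3118]
```

View pics/s4z.png

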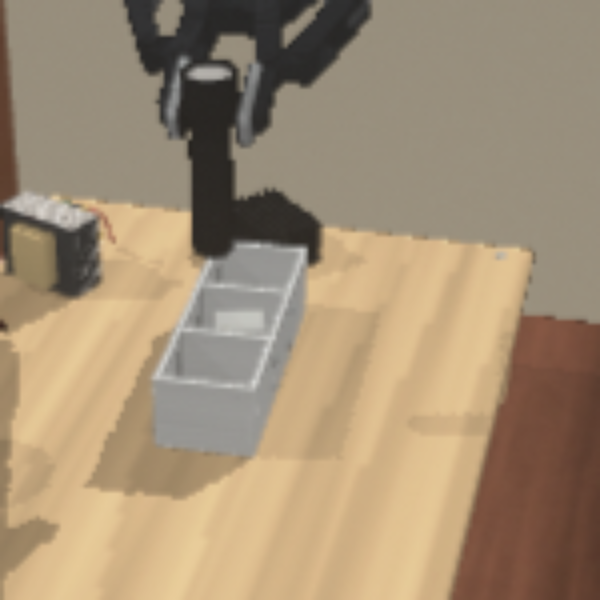

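Run:
```python
from h import *
c=camera('side');print(ray(c,333,172.5,.2138))
p=ctrl.get_obs()['eef_pos'];P=plan([(p+np.array([-.001,.0015,-.085]),up(2.5,25.2),8)],-1)
```

```text
[ 0.5051 -0.1422  0.2138]
[[0.0047,-0.0001,0.0095,0.01,0.02,0.02,-1.0],[0.0048,-0.0001,0.0095,0.02,0.02,0.02,-1.0],[0.0047,-0.0002,0.0096,0.01,0.02,0.01,-1.0],[0.0047,-0.0001,0.0095,0.01,0.03,0.02,-1.0],[0.0047,-0.0001,0.0095,0.02,0.02,0.02,-1.0],[0.0047,-0.0001,0.0095,0.01,0.02,0.02,-1.0],[0.0047,-0.0001,0.0096,0.01,0.02,0.02,-1.0],[0.0047,-0.0002,0.0095,0.02,0.02,0.01,-1.0]]
```

{"name": "drive_tool", "arguments": {"increments": [[0.0045,0,0.0096,0,0,0,-1],[0.0045,0,0.0096,0,0,0,-1],[0.0045,0,0.0096,0,0,0,-1],[0.0045,0,0.0096,0,0,0,-1],[0.0045,0,0.0096,0,0,0,-1],[0.0045,0,0.0096,0,0,0,-1],[0.0045,0,0.0096,0,0,0,-1],[0.0045,0,0.0096,0,0,0,-1],[0,0,0,0,0,0,-1]]}}

```text
time_s: 10.12
eef_pos: [0.5084, -0.1503, 0.1994]
eef_rot: [0.157, 0.674, 0.706, -0.151]
wrist_force: [-1.0, 0.4, -1.1]
opening: 0.33
```

Run:
```python
from h import *
st();o=ctrl.get_obs();M=toolR();print('foot est',o['eef_pos']+M@vfoot,'d',M@dtool)
a=[snap(n,'x5%s.png'%n)['img'][:,:,::-1] for n in('side','wrist')]
cv2.imwrite('pics/m5.png',np.hstack([cv2.resize(a[0][110:260,280:430],(400,400)),cv2.resize(a[1][200:440,200:440],(400,400))]))
```

```text
t 10.125 p [ 0.5084 -0.1503  0.1994] q [-0.8635  0.6442  1.4548  0.6515  1.9845 -0.9519] F [-1.0422  0.4406 -1.1284] op 0.32960353115207885
[[-0.042   0.9989  0.0184]
 [ 0.9037  0.0458 -0.4258]
 [-0.4262 -0.0013 -0.9046]]
foot est [ 0.508  -0.145   0.1301] d [-0.0025 -0.0015  1.    ]
```

View pics/m5.png

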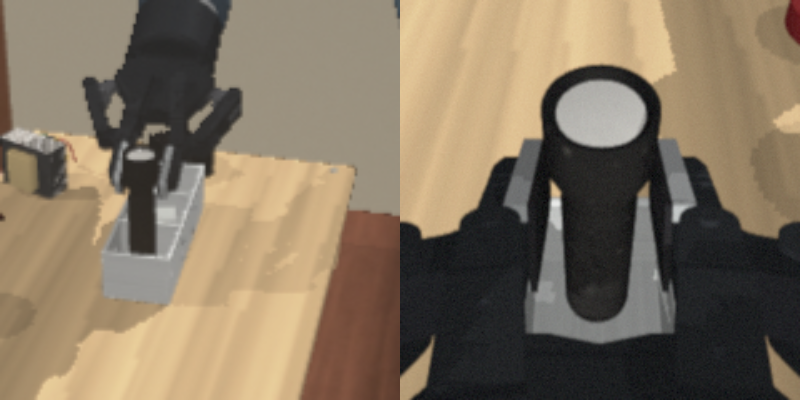

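Both crops show the torch's foot inside the left compartment and clear of its walls. I'll lower it until it touches.

{"name": "drive_tool", "arguments": {"increments": [[0.0025,0,0.0055,0,0,0,-1],[0.0025,0,0.0055,0,0,0,-1],[0.002,0,0.0045,0,0,0,-1],[0,0,0,0,0,0,-1]]}}

```text
time_s: 10.72
eef_pos: [0.5085, -0.1507, 0.1828]
eef_rot: [0.158, 0.674, 0.706, -0.151]
wrist_force: [0.4, 0.4, -1.0]
opening: 0.324
```

{"name": "drive_tool", "arguments": {"increments": [[0.0008,0,0.0018,0,0,0,-1],[0,0,0,0,0,0,-1]]}}

```text
time_s: 10.98
eef_pos: [0.5086, -0.1509, 0.1813]
eef_rot: [0.158, 0.674, 0.706, -0.151]
wrist_force: [0.0, 0.0, -1.4]
opening: 0.328
```

{"name": "drive_tool", "arguments": {"increments": [[0.0008,0,0.0018,0,0,0,-1],[0,0,0,0,0,0,-1]]}}

```text
time_s: 11.22
eef_pos: [0.5087, -0.1511, 0.1807]
eef_rot: [0.158, 0.674, 0.706, -0.15]
wrist_force: [-1.3, -0.4, 4.7]
opening: 0.326
```

{"name": "drive_tool", "arguments": {"increments": [[0.0006,0,0.0014,0,0,0,-1],[0,0,0,0,0,0,-1]]}}

```text
time_s: 11.48
eef_pos: [0.5087, -0.1513, 0.1806]
eef_rot: [0.158, 0.674, 0.706, -0.15]
wrist_force: [-2.6, -1.7, 12.7]
opening: 0.327
```

{"name": "drive_tool", "arguments": {"increments": [[-0.0004,0,-0.0009,0,0,0,-0.2],[0,0,0,0,0,0,0.1],[0,0,0,0,0,0,0.2],[0,0,0,0,0,0,0.2]]}}

```text
time_s: 11.98
eef_pos: [0.5086, -0.1509, 0.1786]
eef_rot: [0.158, 0.674, 0.706, -0.151]
wrist_force: [0.5, 0.7, -0.9]
opening: 0.598
```

Run:
```python
from h import *
st()
a=[snap(n,'x6%s.png'%n)['img'][:,:,::-1] for n in('side','wrist')]
cv2.imwrite('pics/m6.png',np.hstack([cv2.resize(a[0][110:260,280:430],(400,400)),cv2.resize(a[1][200:440,200:440],(400,400))]))
```

```text
t 11.975 p [ 0.5086 -0.1509  0.1786] q [-0.8638  0.6754  1.4542  0.6431  1.9592 -0.9732] F [ 0.5402  0.7464 -0.8521] op 0.5983712291489702
[[-0.0416  0.9989  0.0194]
 [ 0.9032  0.0459 -0.4268]
 [-0.4272 -0.0003 -0.9041]]
```

View pics/m6.png

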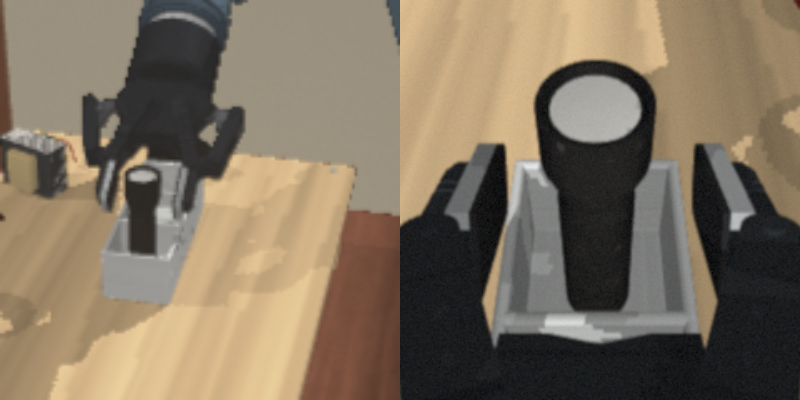

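The torch stands upright and free in the left compartment, with the fingers clear on both sides. I'll back off along the tool and rise.

{"name": "drive_tool", "arguments": {"increments": [[-0.01,0,0,0,0,0,0.2],[-0.015,0,0,0,0,0,0.2],[-0.02,0,0,0,0,0,0.2],[-0.025,0,0,0,0,0,0.2],[-0.025,0,0,0,0,0,0.2],[-0.025,0,-0.025,0,0,0,0.2],[-0.02,0,-0.04,0,0,0,0.2],[-0.02,0,-0.04,0,0,0,0.2]]}}

```text
time_s: 13.08
eef_pos: [0.5129, -0.2519, 0.3438]
eef_rot: [0.158, 0.674, 0.705, -0.151]
wrist_force: [1.1, 0.4, 0.1]
opening: 0.6
```

Run:
```python
from h import *
st()
T=lie(-16.7,8)
P=plan([((.50,-.12,.40),Slerp([0,1],R.from_matrix([toolR(),T]))([.45]).as_matrix()[0],9),((.57,.17,.29),T,10)],0.1)
```

```text
t 13.075 p [ 0.5129 -0.2519  0.3438] q [-0.9481  0.6166  1.1737  0.7031  2.2731 -0.7979] F [1.1049 0.3702 0.1261] op 0.599863974697878
[[-0.0407  0.999   0.0192]
 [ 0.903   0.045  -0.4273]
 [-0.4277 -0.0001 -0.9039]]
[[0.0106,-0.0008,-0.0119,0.91,-3.6,0.49,0.1],[0.0099,-0.001,-0.0126,0.9,-3.6,0.49,0.1],[0.009,-0.0014,-0.0131,0.91,-3.59,0.49,0.1],[0.0081,-0.0016,-0.0137,0.91,-3.6,0.49,0.1],[0.0073,-0.0019,-0.0141,0.91,-3.6,0.49,0.1],[0.0064,-0.0022,-0.0145,0.9,-3.6,0.49,0.1],[0.0054,-0.0025,-0.0149,0.91,-3.59,0.49,0.1],[0.0045,-0.0028,-0.0151,0.91,-3.6,0.49,0.1],[0.0035,-0.003,-0.0153,0.91,-3.6,0.49,0.1]]
[[0.0248,0.0045,-0.0194,1.0,-3.96,0.54,0.1],[0.0234,0.0039,-0.0211,1.0,-3.95,0.54,0.1],[0.022,0.0034,-0.0227,0.99,-3.96,0.54,0.1],[0.0204,0.0027,-0.0243,1.0,-3.96,0.53,0.1],[0.0186,0.0021,-0.0257,1.0,-3.96,0.54,0.1],[0.0169,0.0015,-0.0269,1.0,-3.95,0.54,0.1],[0.015,0.0008,-0.028,0.99,-3.96,0.54,0.1],[0.013,0.0003,-0.029,1.0,-3.96,0.54,0.1],[0.0109,-0.0004,-0.0298,1.0,-3.95,0.54,0.1],[0.0089,-0.0011,-0.0306,1.0,-3.96,0.53,0.1]]
```

{"name": "drive_tool", "arguments": {"increments": [[0.0105,-0.001,-0.012,0.9,-3.6,0.5,0.1],[0.01,-0.001,-0.0125,0.9,-3.6,0.5,0.1],[0.009,-0.0015,-0.013,0.9,-3.6,0.5,0.1],[0.008,-0.0015,-0.0135,0.9,-3.6,0.5,0.1],[0.0075,-0.002,-0.014,0.9,-3.6,0.5,0.1],[0.0065,-0.002,-0.0145,0.9,-3.6,0.5,0.1],[0.0055,-0.0025,-0.015,0.9,-3.6,0.5,0.1],[0.0045,-0.003,-0.015,0.9,-3.6,0.5,0.1],[0.0035,-0.003,-0.0155,0.9,-3.6,0.5,0.1]]}}

```text
time_s: 14.2
eef_pos: [0.4998, -0.1191, 0.3991]
eef_rot: [0.308, 0.641, 0.593, -0.377]
wrist_force: [-0.1, -1.2, 0.5]
opening: 0.551
```

{"name": "drive_tool", "arguments": {"increments": [[0.025,0.0045,-0.0195,1,-4,0.5,0.1],[0.0235,0.004,-0.021,1,-4,0.5,0.1],[0.022,0.0035,-0.0225,1,-4,0.5,0.1],[0.0205,0.0025,-0.0245,1,-4,0.5,0.1],[0.0185,0.002,-0.0255,1,-4,0.5,0.1],[0.017,0.0015,-0.027,1,-4,0.5,0.1],[0.015,0.001,-0.028,1,-4,0.5,0.1],[0.013,0,-0.029,1,-4,0.5,0.1],[0.011,0,-0.03,1,-4,0.5,0.1],[0.009,-0.001,-0.0305,1,-4,0.5,0.1]]}}

```text
time_s: 15.45
eef_pos: [0.5704, 0.1718, 0.2873]
eef_rot: [-0.452, -0.523, -0.39, 0.608]
wrist_force: [0.1, -0.6, 0.3]
opening: 0.548
```

{"name": "drive_tool", "arguments": {"increments": [[0,0,0,0,0,0,0.1]]}}

```text
time_s: 15.58
eef_pos: [0.5694, 0.1735, 0.2854]
eef_rot: [-0.452, -0.521, -0.393, 0.608]
wrist_force: [-0.9, -0.6, -0.2]
opening: 0.55
```

Run:
```python
from h import *
st()
c=snap('wrist','w7.png')
```

```text
t 15.575 p [0.5694 0.1735 0.2854] q [ 0.1647  0.2567  1.4357 -0.1305  1.5201  0.4622] F [-0.9033 -0.5698 -0.2141] op 0.550337796338768
[[-0.0476  0.9591 -0.2789]
 [-0.1397 -0.2828 -0.9489]
 [-0.9891 -0.0062  0.1474]]
```

View pics/w7.png

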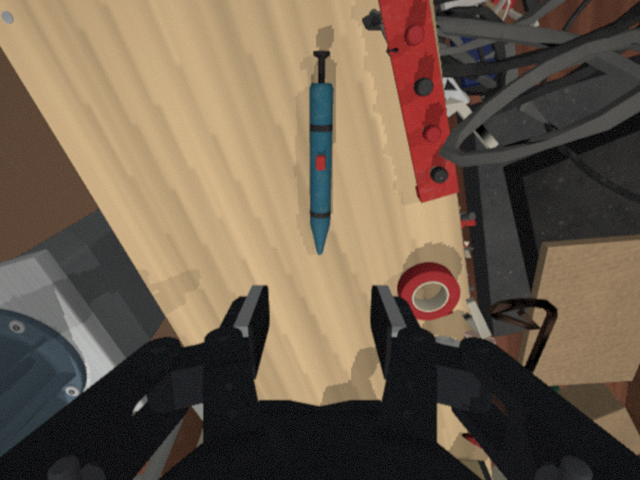

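The wrist picture shows the pump vertical in the image, nozzle tip at (320,253), barrel end at (321,84) and plunger end at (321,52), midway between the fingers. The red strip's nearest corner is at (420,200).

Run:
```python
from h import *
c=snap('wrist','w8.png')
a=ray(c,320,253,.1145);b=ray(c,321,52,.1145);print(a,b,np.linalg.norm(b-a));d=(b-a)/np.linalg.norm(b-a)
print('yaw',np.degrees(np.arctan2(-d[0],d[1])),'c',a+.087*d)
for u,v in((405,100),(420,200)):
    s=ray(c,u,v,.125);n=np.array([d[1],-d[0],0]);print('strip perp',(s-a)@n,'along',(s-a)@d)
G=a+.107*d;G[2]=.1145;print('G',G)
yaw=np.degrees(np.arctan2(-d[0],d[1]));T=lie(yaw,8)
z=.1075+.011*np.cos(np.radians(8))+.011*np.sin(np.radians(8));t=np.array([G[0],G[1],z]);t+=d*(z-.1145)*np.tan(np.radians(8))
print('tcp',t)
P=plan([(t+[0,0,.05],T,6),(t,T,4)],0.1)
```

```text
[0.5507 0.1117 0.1145] [0.6002 0.2769 0.1145] 0.1725349926566287
yaw -16.705490789755714 c [0.5757 0.195  0.1145]
strip perp 0.06495832462262956 along 0.13966278070897226
strip perp 0.08721027978369054 along 0.05866166691343791
G [0.5814 0.2142 0.1145]
tcp [0.5816 0.2149 0.1199]
[[0.0182,-0.0001,-0.0103,0.03,0.07,0.04,0.1],[0.0181,-0.0002,-0.0104,0.02,0.07,0.03,0.1],[0.0182,-0.0001,-0.0102,0.03,0.07,0.04,0.1],[0.0182,-0.0002,-0.0103,0.03,0.07,0.03,0.1],[0.0182,-0.0002,-0.0103,0.02,0.07,0.04,0.1],[0.0183,-0.0002,-0.0102,0.03,0.07,0.04,0.1]]
[[0.0124,0.0,-0.0017,0.0,-0.0,-0.0,0.1],[0.0123,0.0,-0.0018,0.0,-0.0,-0.0,0.1],[0.0124,0.0,-0.0017,0.0,-0.0,-0.0,0.1],[0.0124,0.0,-0.0017,0.0,-0.0,-0.0,0.1]]
```

{"name": "drive_tool", "arguments": {"increments": [[0.018,0,-0.0103,0,0.1,0,0.1],[0.018,0,-0.0103,0,0.1,0,0.1],[0.018,0,-0.0103,0,0.1,0,0.1],[0.018,0,-0.0103,0,0.1,0,0.1],[0.018,0,-0.0103,0,0,0,0.1],[0.018,0,-0.0103,0,0,0,0.1],[0.016,0,-0.002,0,0,0,0],[0.014,0,-0.002,0,0,0,0],[0.012,0,-0.002,0,0,0,0],[0,0,0,0,0,0,0]]}}

```text
time_s: 16.92
eef_pos: [0.5814, 0.2151, 0.1272]
eef_rot: [-0.45, -0.524, -0.393, 0.607]
wrist_force: [-0.3, 0.9, 0.4]
opening: 0.497
```

Run:
```python
from h import *
st()
T=lie(-16.7,8)
P=plan([((.5816,.2155,.1205),T,1)],0.1)
snap('wrist','w9.png')
```

```text
t 16.925 p [0.5814 0.2151 0.1272] q [ 0.2234  0.4582  1.502  -0.1262  1.2583  0.5564] F [-0.2876  0.8954  0.3907] op 0.49747790684144066
[[-0.0455  0.9582 -0.2823]
 [-0.1332 -0.2859 -0.949 ]
 [-0.99   -0.0056  0.1406]]
[[0.0066,0.0001,-0.0014,0.13,0.08,0.31,0.1]]
```

View pics/w9.png

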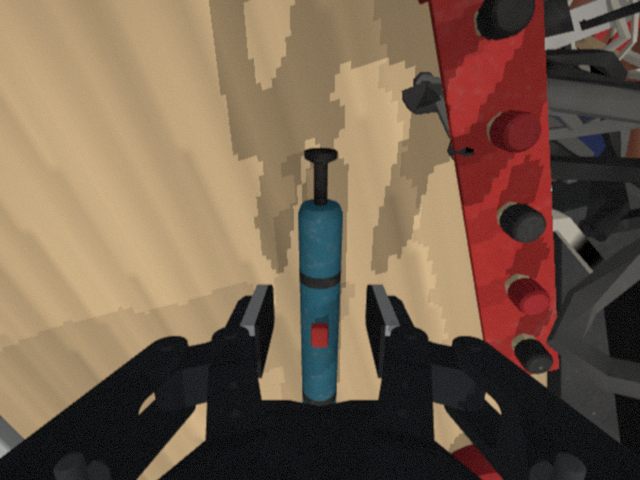

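The pump lies midway between the pads, its barrel at columns 300 to 342 and the jaws spanning rows 290 to 380 on barrel. I'll go down the last 7 mm and close.

{"name": "drive_tool", "arguments": {"increments": [[0.004,0,-0.001,0,0,0,0],[0.003,0,0,0,0,0,0],[0,0,0,0,0,0,-0.4],[0,0,0,0,0,0,-1],[0,0,0,0,0,0,-1],[0,0,0,0,0,0,-1],[0,0,0,0,0,0,-1]]}}

```text
time_s: 17.85
eef_pos: [0.5822, 0.2155, 0.1215]
eef_rot: [-0.45, -0.525, -0.393, 0.606]
wrist_force: [-0.4, 0.6, 1.7]
opening: 0.199
```

Run:
```python
from h import *
st()
```

```text
t 17.85 p [0.5822 0.2155 0.1215] q [ 0.2237  0.4653  1.5044 -0.1267  1.2464  0.558 ] F [-0.4458  0.6024  1.7313] op 0.19885410393249575
[[-0.0431  0.9583 -0.2823]
 [-0.1326 -0.2856 -0.9491]
 [-0.9902 -0.0035  0.1394]]
```

```bash
cat >> h.py <<'E'
R1=np.array([[-.0431,.9583,-.2823],[-.1326,-.2856,-.9491],[-.9902,-.0035,.1394]])
d1=np.array([.2874,.9578,0])
vf2=R1.T@(np.array([.5508,.1135,.1145])-np.array([.5822,.2155,.1215]));vf2[1]=0
dt2=R1.T@d1
E
python3 - <<'E'
from h import *
print(vf2,dt2)
B=up(-35,8);print(B@dt2)
p=ctrl.get_obs()['eef_pos'];A=toolR()
hi=np.array([.5113,-.2495,.26])-B@vf2;print('hi',hi)
P=plan([(p+[-.03,-.02,.17],Slerp([0,1],R.from_matrix([A,B]))([.2]).as_matrix()[0],8),((.53,.03,.39),Slerp([0,1],R.from_matrix([A,B]))([.65]).as_matrix()[0],10)],-1)
print(P[0]+P[1]@vf2)
E
```

```text
[0.0218 0.     0.1047] [-0.1394  0.0019 -0.9902]
[ 0.0014 -0.0013  0.9999]
hi [ 0.5073 -0.2553  0.3667]
[[-0.0205,-0.003,0.0064,0.4,2.23,0.31,-1.0],[-0.0208,-0.0028,0.0056,0.41,2.23,0.31,-1.0],[-0.0211,-0.0026,0.0048,0.4,2.23,0.32,-1.0],[-0.0212,-0.0025,0.004,0.41,2.23,0.31,-1.0],[-0.0213,-0.0024,0.0032,0.4,2.23,0.31,-1.0],[-0.0215,-0.0022,0.0024,0.41,2.23,0.31,-1.0],[-0.0216,-0.0021,0.0016,0.4,2.23,0.31,-1.0],[-0.0216,-0.002,0.0007,0.41,2.23,0.31,-1.0]]
[[-0.0124,0.0039,0.0144,0.73,4.01,0.56,-1.0],[-0.0133,0.0042,0.0135,0.73,4.02,0.56,-1.0],[-0.0141,0.0046,0.0124,0.72,4.01,0.56,-1.0],[-0.015,0.0048,0.0114,0.73,4.02,0.57,-1.0],[-0.0156,0.0051,0.0102,0.73,4.01,0.56,-1.0],[-0.0163,0.0053,0.009,0.73,4.01,0.56,-1.0],[-0.0168,0.0057,0.0078,0.73,4.02,0.56,-1.0],[-0.0173,0.0059,0.0066,0.72,4.01,0.56,-1.0],[-0.0176,0.0062,0.0052,0.73,4.02,0.56,-1.0],[-0.0179,0.0063,0.0039,0.73,4.01,0.56,-1.0]]
[ 0.5109 -0.0162  0.2955]
```

{"name": "drive_tool", "arguments": {"increments": [[-0.0205,-0.003,0.0065,0.4,2.2,0.3,-1],[-0.021,-0.003,0.0055,0.4,2.2,0.3,-1],[-0.021,-0.0025,0.005,0.4,2.2,0.3,-1],[-0.021,-0.0025,0.004,0.4,2.2,0.3,-1],[-0.0215,-0.0025,0.003,0.4,2.2,0.3,-1],[-0.0215,-0.002,0.0025,0.4,2.2,0.3,-1],[-0.0215,-0.002,0.0015,0.4,2.2,0.3,-1],[-0.0215,-0.002,0.0005,0.4,2.2,0.3,-1]]}}

```text
time_s: 18.85
eef_pos: [0.552, 0.1957, 0.2916]
eef_rot: [0.382, 0.632, 0.43, -0.52]
wrist_force: [0.0, 0.5, -0.4]
opening: 0.199
```

{"name": "drive_tool", "arguments": {"increments": [[-0.0125,0.004,0.0145,0.7,4,0.6,-1],[-0.0135,0.004,0.0135,0.7,4,0.6,-1],[-0.014,0.0045,0.0125,0.7,4,0.6,-1],[-0.015,0.005,0.0115,0.7,4,0.6,-1],[-0.0155,0.005,0.01,0.7,4,0.6,-1],[-0.0165,0.0055,0.009,0.7,4,0.6,-1],[-0.017,0.0055,0.008,0.7,4,0.6,-1],[-0.0175,0.006,0.0065,0.7,4,0.6,-1],[-0.0175,0.006,0.005,0.7,4,0.6,-1],[-0.018,0.0065,0.004,0.7,4,0.6,-1]]}}

```text
time_s: 20.1
eef_pos: [0.53, 0.03, 0.3915]
eef_rot: [0.2, 0.815, 0.469, -0.276]
wrist_force: [-0.6, -0.3, -0.5]
opening: 0.203
```

Run:
```python
from h import *
st()
o=ctrl.get_obs();M=toolR();print(o['eef_pos']+M@vf2)
B=up(-35,8);hi=np.array([.5113,-.2495,.26])-B@vf2
P=plan([((.515,-.13,.39),Slerp([0,1],R.from_matrix([M,B]))([.7]).as_matrix()[0],9),(hi,B,7)],-1)
a=[snap(n,'x10%s.png'%n)['img'][:,:,::-1] for n in('side','wrist')]
cv2.imwrite('pics/m10.png',cv2.resize(np.hstack(a),(800,300)))
```

```text
t 20.1 p [0.53   0.03   0.3915] q [-0.672  -0.1693  1.8822  0.8715  1.5683 -0.2688] F [-0.6333 -0.2676 -0.5333] op 0.2028634408662243
[[ 0.407   0.8749 -0.2626]
 [ 0.6541 -0.4798 -0.5847]
 [-0.6376  0.0662 -0.7676]]
[ 0.5113 -0.0169  0.2973]
[[-0.0122,0.0071,0.011,0.47,2.45,0.33,-1.0],[-0.0126,0.0072,0.0103,0.47,2.44,0.33,-1.0],[-0.013,0.0074,0.0098,0.48,2.45,0.33,-1.0],[-0.0134,0.0075,0.0092,0.47,2.45,0.33,-1.0],[-0.0137,0.0077,0.0085,0.47,2.45,0.33,-1.0],[-0.014,0.0078,0.0078,0.47,2.44,0.33,-1.0],[-0.0143,0.008,0.0072,0.48,2.45,0.33,-1.0],[-0.0145,0.0081,0.0065,0.47,2.45,0.33,-1.0],[-0.0147,0.0083,0.0058,0.47,2.44,0.33,-1.0]]
[[-0.0138,0.0088,0.0081,0.26,1.35,0.18,-1.0],[-0.0139,0.0089,0.0077,0.26,1.35,0.18,-1.0],[-0.0141,0.009,0.0073,0.26,1.35,0.18,-1.0],[-0.0142,0.0091,0.0069,0.26,1.35,0.19,-1.0],[-0.0143,0.0091,0.0066,0.26,1.35,0.18,-1.0],[-0.0145,0.0092,0.0062,0.26,1.34,0.18,-1.0],[-0.0146,0.0093,0.0058,0.26,1.35,0.18,-1.0]]
```

View pics/m10.png

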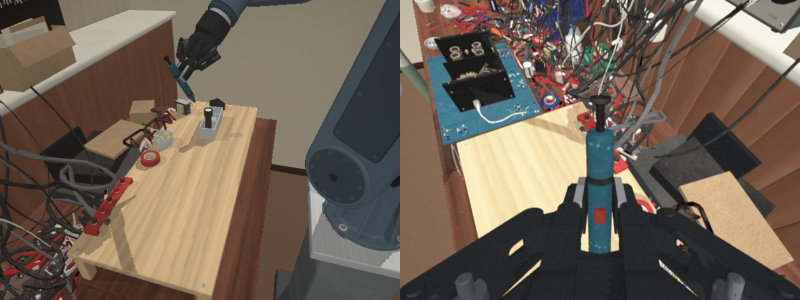

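The pump is firmly held, nozzle down, and the torch stands at (209,117) in the left half of the picture. I'll carry on to above the right compartment.

{"name": "drive_tool", "arguments": {"increments": [[-0.012,0.007,0.011,0.5,2.4,0.3,-1],[-0.0125,0.007,0.0105,0.5,2.4,0.3,-1],[-0.013,0.0075,0.01,0.5,2.5,0.3,-1],[-0.0135,0.0075,0.009,0.5,2.5,0.3,-1],[-0.0135,0.0075,0.0085,0.5,2.5,0.3,-1],[-0.014,0.008,0.008,0.5,2.5,0.3,-1],[-0.0145,0.008,0.007,0.5,2.4,0.3,-1],[-0.0145,0.008,0.0065,0.5,2.4,0.4,-1],[-0.0145,0.0085,0.006,0.5,2.4,0.4,-1]]}}

```text
time_s: 21.32
eef_pos: [0.5156, -0.1298, 0.3891]
eef_rot: [0.081, 0.871, 0.467, -0.129]
wrist_force: [0.4, 0.7, -0.6]
opening: 0.202
```

{"name": "drive_tool", "arguments": {"increments": [[-0.014,0.009,0.008,0.3,1.4,0.2,-1],[-0.014,0.009,0.0075,0.3,1.4,0.2,-1],[-0.014,0.009,0.0075,0.3,1.4,0.2,-1],[-0.014,0.009,0.007,0.2,1.3,0.2,-1],[-0.0145,0.009,0.0065,0.2,1.3,0.2,-1],[-0.0145,0.009,0.006,0.2,1.3,0.2,-1],[-0.0145,0.0095,0.006,0.2,1.3,0.2,-1],[0,0,0,0,0,0,-1]]}}

```text
time_s: 22.32
eef_pos: [0.5074, -0.2554, 0.3651]
eef_rot: [0.031, 0.885, 0.459, -0.064]
wrist_force: [-0.8, 0.3, -0.3]
opening: 0.2
```

Run:
```python
from h import *
st()
o=ctrl.get_obs();M=toolR();print('foot',o['eef_pos']+M@vf2,'d',M@dt2)
B=up(-35,8);t=np.array([.5113,-.2495,.165])-B@vf2
P=plan([(t,B,6)],-1)
a=[snap(n,'x11%s.png'%n)['img'][:,:,::-1] for n in('side','top')]
cv2.imwrite('pics/m11.png',np.hstack([cv2.resize(a[0][80:230,280:430],(400,400)),cv2.resize(a[1][160:320,340:500],(400,400))]))
```

```text
t 22.325 p [ 0.5074 -0.2554  0.3651] q [-1.1852  0.4018  1.6357  1.1548  1.9979 -0.5964] F [-0.8053  0.3487 -0.3026] op 0.1998354838265586
[[ 0.57    0.8172 -0.0849]
 [ 0.8092 -0.5763 -0.114 ]
 [-0.1421 -0.0037 -0.9898]]
foot [ 0.511  -0.2497  0.2584] d [ 0.0061 -0.001   0.9999]
[[0.0022,0.0,0.0154,-0.04,0.03,-0.03,-1.0],[0.0022,0.0,0.0154,-0.04,0.03,-0.02,-1.0],[0.0022,0.0,0.0154,-0.04,0.02,-0.03,-1.0],[0.0022,0.0,0.0154,-0.04,0.03,-0.03,-1.0],[0.0022,-0.0,0.0154,-0.04,0.03,-0.02,-1.0],[0.0022,-0.0,0.0154,-0.04,0.03,-0.03,-1.0]]
```

View pics/m11.png

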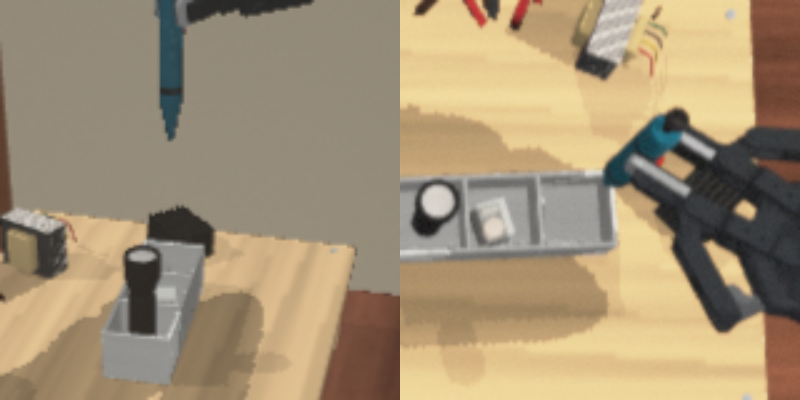

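Run:
```python
from h import *
c=camera('side');print(ray(c,343.75,132,.2584))
c=camera('top');print(ray(c,426,233.5,.2584))
```

```text
[ 0.5085 -0.2475  0.2584]
[ 0.5091 -0.2535  0.2584]
```

{"name": "drive_tool", "arguments": {"increments": [[0.0022,0,0.0154,0,0,0,-1],[0.0022,0,0.0154,0,0,0,-1],[0.0022,0,0.0154,0,0,0,-1],[0.0022,0,0.0154,0,0,0,-1],[0.0022,0,0.0154,0,0,0,-1],[0.0022,0,0.0154,0,0,0,-1],[0,0,0,0,0,0,-1]]}}

```text
time_s: 23.4
eef_pos: [0.5071, -0.2543, 0.2714]
eef_rot: [0.031, 0.885, 0.46, -0.064]
wrist_force: [-0.0, 0.2, 0.2]
opening: 0.201
```

Run:
```python
from h import *
st()
o=ctrl.get_obs();M=toolR();print('foot',o['eef_pos']+M@vf2,'d',M@dt2)
a=[snap(n,'x12%s.png'%n)['img'][:,:,::-1] for n in('side','top')]
cv2.imwrite('pics/m12.png',np.hstack([cv2.resize(a[0][80:230,280:430],(400,400)),cv2.resize(a[1][160:320,340:500],(400,400))]))
```

```text
t 23.4 p [ 0.5071 -0.2543  0.2714] q [-1.1849  0.545   1.6587  1.0932  1.9269 -0.7577] F [-0.0254  0.1619  0.1613] op 0.20106066137524453
[[ 0.5695  0.8176 -0.0849]
 [ 0.8098 -0.5758 -0.1129]
 [-0.1412 -0.0044 -0.99  ]]
foot [ 0.5106 -0.2485  0.1647] d [ 0.0062 -0.0021  0.9999]
```

View pics/m12.png

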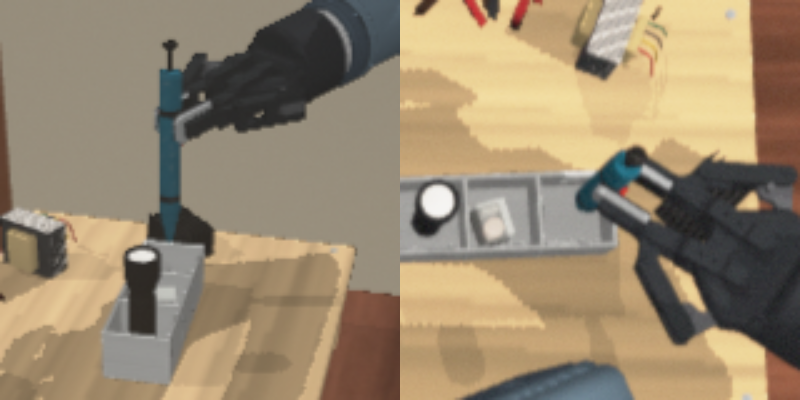

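The pump hangs upright with its nozzle just above the right compartment; the torch and relay are undisturbed. I'll lower it in.

{"name": "drive_tool", "arguments": {"increments": [[0.0013,0,0.009,0,0,0,-1],[0.0013,0,0.009,0,0,0,-1],[0.0013,0,0.009,0,0,0,-1],[0.0013,0,0.009,0,0,0,-1],[0.0013,0,0.009,0,0,0,-1],[0,0,0,0,0,0,-1]]}}

```text
time_s: 24.25
eef_pos: [0.5071, -0.2543, 0.2265]
eef_rot: [0.031, 0.885, 0.46, -0.064]
wrist_force: [-0.0, -0.1, -0.6]
opening: 0.202
```

{"name": "drive_tool", "arguments": {"increments": [[0.0008,0,0.005,0,0,0,-1],[0,0,0,0,0,0,-1]]}}

```text
time_s: 24.5
eef_pos: [0.5072, -0.2544, 0.222]
eef_rot: [0.032, 0.885, 0.459, -0.064]
wrist_force: [-0.2, 0.1, 0.1]
opening: 0.202
```

{"name": "drive_tool", "arguments": {"increments": [[0.0003,0,0.002,0,0,0,-1],[0,0,0,0,0,0,-1]]}}

```text
time_s: 24.75
eef_pos: [0.5073, -0.2545, 0.2202]
eef_rot: [0.032, 0.885, 0.459, -0.064]
wrist_force: [-0.8, -0.0, -0.4]
opening: 0.203
```

Foot estimate is 0.1135, so the floor is still 2 to 5 mm away.

{"name": "drive_tool", "arguments": {"increments": [[0.0003,0,0.002,0,0,0,-1],[0,0,0,0,0,0,-1]]}}

```text
time_s: 25.0
eef_pos: [0.5072, -0.2544, 0.218]
eef_rot: [0.032, 0.885, 0.459, -0.064]
wrist_force: [0.5, 0.1, 0.3]
opening: 0.2
```

{"name": "drive_tool", "arguments": {"increments": [[0.0003,0,0.0015,0,0,0,-1],[0,0,0,0,0,0,-1]]}}

```text
time_s: 25.25
eef_pos: [0.5073, -0.2544, 0.2165]
eef_rot: [0.032, 0.885, 0.459, -0.064]
wrist_force: [-0.7, 0.1, 0.4]
opening: 0.199
```

{"name": "drive_tool", "arguments": {"increments": [[0.0002,0,0.0015,0,0,0,-1],[0,0,0,0,0,0,-1]]}}

```text
time_s: 25.5
eef_pos: [0.5073, -0.2545, 0.2159]
eef_rot: [0.032, 0.885, 0.46, -0.063]
wrist_force: [-0.4, 0.8, 5.2]
opening: 0.201
```

The foot touches the floor: 5 N up at an estimated 0.109. I'll open part way and look.

{"name": "drive_tool", "arguments": {"increments": [[0,0,-0.0005,0,0,0,-0.4],[0,0,0,0,0,0,-0.2],[0,0,0,0,0,0,0],[0,0,0,0,0,0,0],[0,0,0,0,0,0,0]]}}

```text
time_s: 26.12
eef_pos: [0.5073, -0.2543, 0.2156]
eef_rot: [0.032, 0.885, 0.459, -0.064]
wrist_force: [-0.2, 0.3, 0.0]
opening: 0.503
```

Run:
```python
from h import *
st()
a=[snap(n,'x13%s.png'%n)['img'][:,:,::-1] for n in('side','wrist')]
cv2.imwrite('pics/m13.png',np.hstack([cv2.resize(a[0][80:230,280:430],(400,400)),cv2.resize(a[1][140:440,170:470],(400,400))]))
```

```text
t 26.125 p [ 0.5073 -0.2543  0.2156] q [-1.1846  0.6425  1.652   1.0649  1.8826 -0.8449] F [-0.249   0.2691  0.041 ] op 0.5034566350344928
[[ 0.5696  0.8176 -0.0837]
 [ 0.8095 -0.5757 -0.1153]
 [-0.1425 -0.0021 -0.9898]]
```

View pics/m13.png

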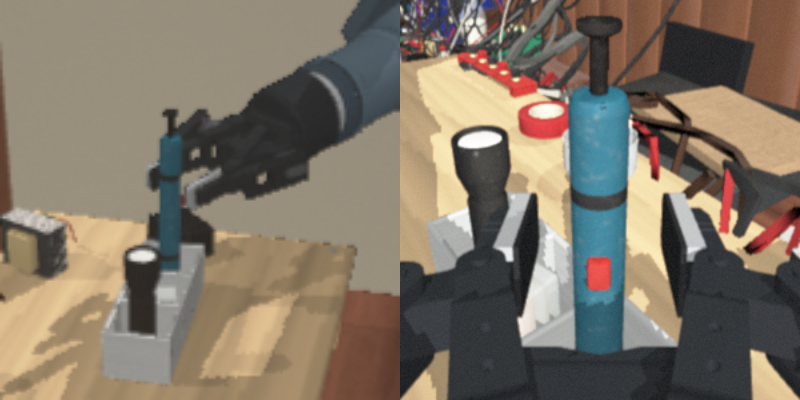

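The pump stands free and upright between the open fingers. I'll withdraw straight back along the tool.

{"name": "drive_tool", "arguments": {"increments": [[-0.008,0,0,0,0,0,0],[-0.015,0,0,0,0,0,0],[-0.02,0,0,0,0,0,0],[-0.025,0,0,0,0,0,0],[-0.025,0,0,0,0,0,0],[-0.025,0,-0.01,0,0,0,0],[-0.02,0,-0.02,0,0,0,0],[0,0,0,0,0,0,0]]}}

```text
time_s: 27.22
eef_pos: [0.4302, -0.3652, 0.2662]
eef_rot: [0.034, 0.886, 0.458, -0.064]
wrist_force: [-0.4, 0.2, 0.3]
opening: 0.502
```

Run:
```python
from h import *
st()
a=[snap(n,'x14%s.png'%n)['img'][:,:,::-1] for n in('side','top')]
cv2.imwrite('pics/m14.png',np.hstack([cv2.resize(a[0][80:230,280:430],(400,400)),cv2.resize(a[1][140:300,340:500],(400,400))]))
c=camera('top');W=cloud(c)
for n,(x0,x1,y0,y1) in dict(tin=(280,330,150,200),hs=(440,490,215,265)).items():
    P=W[y0:y1,x0:x1].reshape(-1,3);P=P[(P[:,2]>.115)&(P[:,2]<.2)];print(n,P.min(0),P.max(0))
```

```text
t 27.225 p [ 0.4302 -0.3652  0.2662] q [-1.3564  0.6554  1.4862  0.9869  2.075  -0.7833] F [-0.448   0.1758  0.3216] op 0.502054738838778
[[ 0.5718  0.8162 -0.0827]
 [ 0.8075 -0.5778 -0.1192]
 [-0.1451  0.0014 -0.9894]]
tin [ 0.6096 -0.1029  0.1152] [ 0.6911 -0.0155  0.1388]
hs [ 0.4909 -0.3833  0.1152] [ 0.5579 -0.3146  0.137 ]
```

View pics/m14.png

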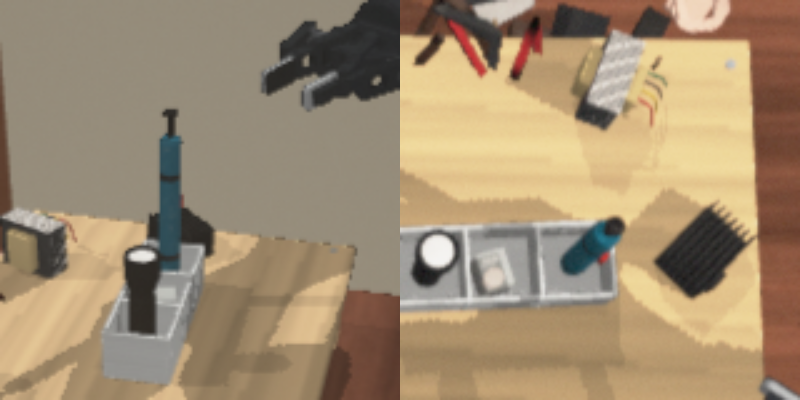

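The torch stands in the left compartment and the pump in the right. The relay is in the middle, the tin and heatsink have not moved, and the gripper is clear.

```bash
python3 -c "
from bench import hand_in
print(hand_in())"
```

```text
the job is handed in; nothing more can be done
None
```

I put both tools away and handed the job in at about 27 s. The torch stands lamp end up in the left compartment, and the pump stands nozzle down in the right one.

- **Placing:** I lowered each one until the wrist force showed it touching the floor, about 13 N for the torch and 5 N for the pump. I then opened the fingers and backed straight off.
- **Last checks:** The final side and top pictures show both standing upright and free, with the relay upright in the middle compartment. The gripper touches nothing. In the depth data, the edges of the tin and the heatsink are within about 2 mm of where they started.
- **Disagreements:** The side, top and wrist views differed by up to about 8 mm on where the torch's and pump's feet were, which still left each inside its compartment. The torch touched the floor about 2 mm higher than I had calculated. No check failed.

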